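# Stand the fallen flask up and slide it into its own lane

## Task

One steel flask has been knocked over behind the stall's display rack. Stand it upright on the table, then slide it along the table top (not lifted over the rails) through the open end into the lane that holds the flasks of its own shape, until it stands last in that row, on the robot's side, touching the flask in front of it or nearly so. Do not shove that flask along, and leave everything else on the table where it is.

Things in the scene. Friction and masses are not known exactly. Their poses are not given: they have to be found in the camera images.
- fallen: the fallen flask, lying on a flat side between robot and rack: plain steel, square section 70 x 70 mm, body 100 mm tall, then an 18 mm thick neck and a 30 mm ball stopper (one rigid piece, 145 mm in all, 0.25 to 0.5 kg). Origin: centre of its base face, 35 mm above the table while it lies, 0 when it stands; its z axis runs from base to stopper
- fallen_ball (a point): centre of the fallen flask's ball stopper, 130 mm from its base along its axis, 30 mm beyond the flask's shoulder
- rack: fixed wooden rack: 4 parallel rails 10 mm thick, 35 mm tall, making 3 lanes 105 mm wide, no floor. Each holds 2 flasks of one shape; which is where varies. Origin: its middle at table height; x runs along the lanes, away from the robot. Lane centres at y = -0.115, 0, 0.115; rails from x = -0.12 (open end, to the robot) to 0.15 (closed by a cross rail)
- square_near: standing flask with a ball stopper, plain steel, SQUARE section 70 x 70 mm, body 100 mm tall, 145 mm with stopper; the same model as the fallen flask. It is the one nearer the robot in its lane. Origin: centre of its underside, z up its axis. 0.25 to 0.5 kg
- round_near: standing slim ROUND steel flask, 62 mm diameter, 162 mm tall with its ball stopper; the nearer one of its lane. Origin: centre of underside
- bell_near: standing bell-shaped steel flask, 92 mm across its foot and narrowing upwards, 129 mm tall with its ball stopper; the nearer one of its lane. Origin: centre of underside
- tape_roll: roll of tape lying flat, 104 mm diameter, 48 mm tall, at the right, nearer the middle. Origin: centre of underside
- tape_roll2: bigger roll of tape lying flat, 120 mm diameter, 50 mm tall, at the right. Origin: centre of underside
- beer_mug: white ceramic mug, 82 mm diameter, 110 mm tall, at the left; its handle points to its y. Origin: centre of underside
- figurine: carved wooden figurine, 70 mm foot, 150 mm tall, right of the rack. Origin: centre of underside
- bowl: terracotta bowl, 140 mm diameter, 55 mm tall, at the left. Origin: centre of underside
Not all that is in view belongs to the job. What is shaped like the fallen but pink is not meant.

How it is judged:
By the outcome, as a careful person would: the job done as asked, in the order asked, and still so for the second after the job is handed in, with the robot touching nothing.
It also fails if it takes over 72 s, if anything falls off the work surface, if the arm or the gripper's body presses on something with over 40 N, if the wrist force passes 120 N, or if a joint passes its speed limit or range.

## Robot

A 6-joint arm with a two-finger parallel gripper is mounted at the origin on the work surface. World frame = base frame: x ahead of the robot, y to its left, z up, the work surface at z = 0. Lengths are in m, angles in rad, forces in N, time in s.
With the tool pointing down it reaches from about 0.35 to 0.775 m from the base axis. Payload 7.3 kg.
Tool frame: the origin (TCP) lies between the finger pads; the fingertips stand robot.tcp_to_tips ahead of it and the grasp point (between the pads) lies 2 mm behind it (robot.tcp_to_tips is the distance from the TCP to the fingertips, in m); y points along the fingers, x is the direction in which the jaws open and shut, and the axes are right-handed (so a half turn about y gives the same grasp; the last joint's range is limited). The gripper opens to 92 mm and grips with 3 to 60 N. Pads are 19 mm wide; open, the fingers measure 130 mm over their backs; the gripper's body (75 mm by 190 mm) begins 47 mm behind the grasp point.
Start: joints at [-1.494, 0.342, 1.524, -0, 1.275, -0.146], TCP at [0.116, -0.512, 0.244] pointing down, gripper open.
Joint ranges: [-2.53, 2.53], [-0.77, 2.02], [0.04, 2.7], [-1, 4.14], [0.28, 2.66], [-3.11, 3.11]. Speed limits (rad/s): [2.57, 2.57, 3.14, 3.14, 3.14, 3.14].

## Interface

Orientations are given as [roll, pitch, yaw] about the fixed x, y, z axes, in that order (R = Rz(yaw) Ry(pitch) Rx(roll)).
In Python, from cell import status, read_camera, get_calibration, robot gives the robot as it stands.
- The arm moves only by the shell command python3 -m creep 'ROWS' [FORCE]. ROWS is JSON, a list of rows, each an object of numbers: "dx", "dy", "dz": the shift along the tool's x, y, z in m; "rx", "ry", "rz": the turn, a rotation vector about the tool's x, y, z in rad; "gripper": the opening, from 0 (shut) to 1 (fully open). A call has 1 to 20 rows; each row is the pose to reach, as a shift and turn from the pose commanded when the call began, along the tool's axes at that moment; what a row does not reach only later rows make up. A row lasts 1/8 s, in which the tool goes at most 62.5 mm and 10.7 degrees, less where a joint would pass 70% of its speed; a pose out of reach is approached as far as the arm can. A call with a gripper value outside its range is refused whole. The fingers move at their own pace and stop on an object; FORCE is the grip in N (left out, the last holds). Time passes only in rows, so rows that repeat a pose let the fingers close. It gives the time, the measured TCP pose, the force and the opening at its end, in the units of the state.
- status.observe(): the state, without advancing time (a new reading comes with each control period).
- read_camera(name): name is "scene" or "side" or "wrist"; returns (picture, depth): 420x560x3 uint8, red, green, blue; 420x560 float32, m along the optical axis (not along the pixel's ray), 0 where there is no reading.
- get_calibration(name): a dict with "fx", "fy", "cx", "cy" (pixels), "D" ([k1, k2, p1, p2, k3] as OpenCV has them; the pictures are not rectified), "xyz" and "rotation" of the camera in the world; the wrist camera has in their place "mount" (4x4, takes a point from camera to tool coordinates, whose origin is the TCP and whose axes are the tool frame's). Camera axes: x right, y down, z forward; pixel columns grow to the right and rows downward; lengths in m; the calibration is good to about 2 mm. A picture is of the moment at which its call begins: read the wrist's pose just before it. get_calibration takes no time and is no camera call.
- robot.hand_in(): hands the job in, once; it reports no verdict.
The state is a dict: "time": time; "qpos": joint angles; "qvel": joint speeds; "joint_efforts": joint torques, N m; "tool_pos": TCP position; "tool_rot": TCP orientation; "contact_force": force on the tool from outside, world axes, zero at the start; "torque": the same for the moment, N m; "opening": finger opening in m.
Only numpy, scipy, OpenCV 4.12 (cv2) and the standard library are available. Lean on these libraries where they do the work, as an engineer would, in place of code of your own. Each camera call takes 0.05 s, during which the arm holds its last target.

## Working session

There is one attempt and no reset: what is moved stays moved. The work goes in short steps, Python scripts to look and compute and a shell command to move; the robot and the scene stay as the last step left them, time stands still between calls to the robot, and variables do not carry over. Pictures are saved under pics/ and viewed, and the job is handed in when it is done.

```bash
ls; mkdir -p pics
python3 - <<'E'
from cell import status, read_camera, get_calibration, robot
import cv2
print(status.observe(), robot.tcp_to_tips)
for n in ["scene","side","wrist"]:
    im,d=read_camera(n); cv2.imwrite(f"pics/{n}0.png",im[:,:,::-1]); 
    import numpy as np; np.save(f"pics/{n}0.npy",d)
    print(n,get_calibration(n))
E
```

```text
pics
{'time': 0.0, 'qpos': array([-1.49398896e+00,  3.42728737e-01,  1.52502333e+00,  1.05792037e-05,
        1.27537772e+00, -1.45993830e-01]), 'qvel': array([0.0003573 , 0.00021717, 0.00331167, 0.00035338, 0.00096568,
       0.00185137]), 'joint_efforts': array([-1.76540649e-03, -4.31245565e+01, -2.44220263e+01,  7.16583082e-02,
        5.58322587e-02, -9.73074975e-05]), 'tool_pos': array([ 0.11600387, -0.51163634,  0.24303961]), 'tool_rot': array([-1.57056270e+00,  1.51931658e-03, -1.34799804e+00]), 'contact_force': array([ 0.69399528, -0.06476296, -0.06596437]), 'torque': array([-0.00963618, -0.05574526,  0.00430243]), 'opening': 0.09157417593891624} 0.017
scene {'fx': 535.784514076357, 'fy': 535.784514076357, 'cx': 282.53744510524274, 'cy': 208.64993143150565, 'D': array([-0.10223502,  0.        ,  0.        ,  0.        ,  0.        ]), 'xyz': array([ 1.0570422 , -0.61499259,  1.3757549 ]), 'rotation': array([-2.61103741e+00,  1.27970227e-03,  7.15321554e-01])}
side {'fx': 425.57460295834085, 'fy': 425.57460295834085, 'cx': 282.71180480653635, 'cy': 208.15175708152245, 'D': array([0.01736445, 0.        , 0.        , 0.        , 0.        ]), 'xyz': array([-0.11941382,  0.82929614,  0.72652125]), 'rotation': array([-2.12621213,  0.00553757, -2.46540683])}
wrist {'fx': 346.36735918587743, 'fy': 346.36735918587743, 'cx': 274.86544261156905, 'cy': 209.77887345870315, 'D': array([-0.07415704,  0.        ,  0.        ,  0.        ,  0.        ]), 'mount': array([[ 9.99999951e-01, -1.71723460e-04, -2.61030371e-04,
         7.60940329e-06],
       [ 2.08561618e-04, -2.55207343e-01,  9.66886327e-01,
        -1.41328791e-01],
       [-2.32653933e-04, -9.66886334e-01, -2.55207295e-01,
         6.80696787e-02],
       [ 0.00000000e+00,  0.00000000e+00,  0.00000000e+00,
         1.00000000e+00]])}
```

View pics/scene0.png

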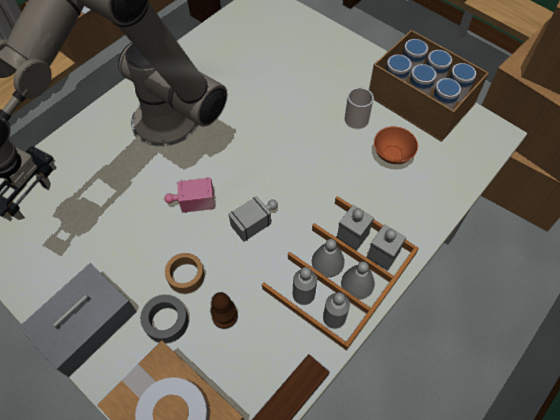

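View pics/side0.png

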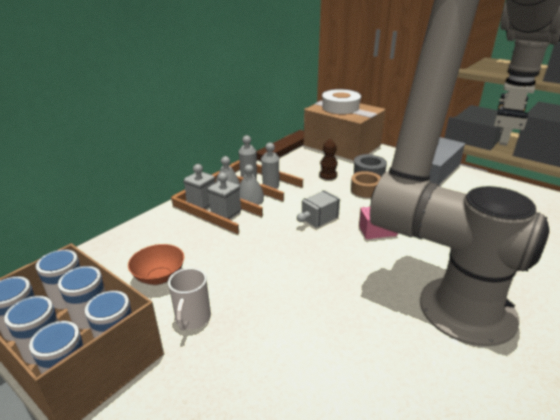

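Scene view: the grey steel square flask lies at (250,217) with its ball at (273,205), and a pink look-alike is at (195,195), which is not meant. The lane with square flasks is the one with stoppers at about (357,210) and (390,233). I'll confirm in a crop and build the helpers.

```bash
cat > h.py <<'E'
import numpy as np, cv2
from scipy.spatial.transform import Rotation as Ro
from cell import status, read_camera, get_calibration, robot
def cam(n, st=None):
    c=get_calibration(n); K=np.array([[c['fx'],0,c['cx']],[0,c['fy'],c['cy']],[0,0,1.]])
    if 'mount' in c:
        st=st or status.observe(); T=np.eye(4); T[:3,:3]=Ro.from_euler('xyz',st['tool_rot']).as_matrix(); T[:3,3]=st['tool_pos']; T=T@c['mount']
        return K,c['D'],T[:3,:3],T[:3,3]
    return K,c['D'],Ro.from_euler('xyz',c['rotation']).as_matrix(),np.array(c['xyz'])
def rays(C,px):
    K,D,R,t=C; u=cv2.undistortPoints(np.array(px,float).reshape(-1,1,2),K,D)[:,0]
    return np.c_[u,np.ones(len(u))]@R.T
def plane(C,px,z):
    r=rays(C,px); return C[3]+r*((z-C[3][2])/r[:,2])[:,None]
def cloud(C,d):
    h,w=d.shape; v,u=np.mgrid[:h,:w]; r=rays(C,np.c_[u.ravel(),v.ravel()])
    P=C[3]+r*d.ravel()[:,None]; P[d.ravel()==0]=np.nan; return P.reshape(h,w,3)
def proj(C,P):
    K,D,R,t=C; return cv2.projectPoints(np.array(P,float).reshape(-1,3),cv2.Rodrigues(R.T)[0],-R.T@t,K,D)[0][:,0]
E
python3 - <<'E'
from h import *
im=cv2.imread('pics/scene0.png'); d=np.load('pics/scene0.npy'); C=cam('scene')
P=cloud(C,d)
cr=cv2.resize(im[180:260,215:300],None,fx=7,fy=7,interpolation=cv2.INTER_CUBIC); cv2.imwrite('pics/c1.png',cr)
cr=cv2.resize(im[190:350,255:425],None,fx=4.4,fy=3.7,interpolation=cv2.INTER_CUBIC); cv2.imwrite('pics/c2.png',cr)
for n,p in dict(table=(330,60+100),body=(245,215),ball=(273,205),sqball=(357,209),sq2ball=(390,233),mid=(334,245)).items():
    print(n,P[p[1],p[0]].round(4))
E
```

```text
table [ 0.5214  0.2274 -0.0036]
body [ 0.489  -0.1239  0.0738]
ball [ 0.5146 -0.0353  0.0444]
sqball [0.7324 0.0595 0.1428]
sq2ball [0.8426 0.0547 0.149 ]
mid [ 0.748  -0.0572  0.1251]
```

View pics/c1.png

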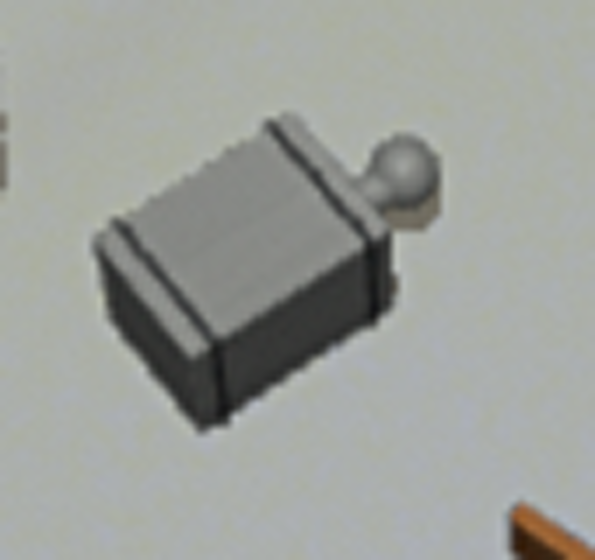

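View pics/c2.png

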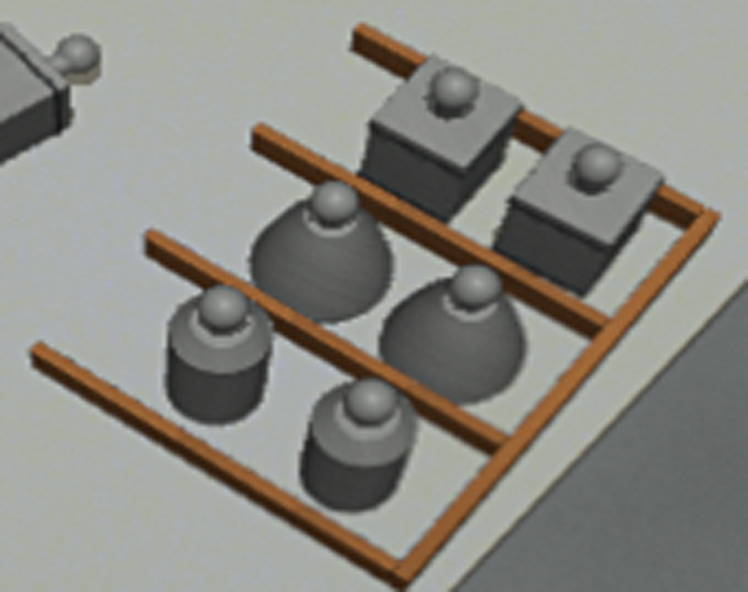

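Run:
```python
from h import *
C=cam('scene')
def f1(p): p=np.array(p,float); return (p+.5)/7-.5+[215,180]
def f2(p): p=np.array(p,float); return (p+.5)/[4.4,3.7]-.5+[255,190]
Q=plane(C,f1([[95,240],[200,360],[390,237],[283,112]]),.07)
print('fallen top corners',Q.round(4)); print('edges',[np.linalg.norm(Q[i]-Q[(i+1)%4]).round(4) for i in range(4)],Q.mean(0))
b=plane(C,f1([[405,168]]),.035)[0]; print('ball',b)
base=(Q[0]+Q[1])/2; sh=(Q[2]+Q[3])/2
a=np.arctan2(*(sh-base)[1::-1]); a2=np.arctan2(*(b-base)[1::-1]); print('axis deg',np.degrees([a,a2]),np.linalg.norm((b-base)[:2]))
S=plane(C,f2([[437,55],[522,105],[463,165],[371,122]]),.1)
print('sq top',S.round(4),[np.linalg.norm(S[i]-S[(i+1)%4]).round(4) for i in range(4)],S.mean(0))
print('sqball near,far',plane(C,f2([[453,90],[597,163]]),.13).round(4))
print('bells', plane(C,f2([[334,203],[474,287]]),.114).round(4),'rounds',plane(C,f2([[224,306],[371,401]]),.147).round(4))
R=plane(C,f2([[360,27],[258,128],[150,236],[39,350],[718,213],[403,580]]),.035); print('rack',R.round(4))
```

```text
fallen top corners [[ 0.4489 -0.1509  0.07  ]
 [ 0.5181 -0.1631  0.07  ]
 [ 0.5376 -0.0721  0.07  ]
 [ 0.4652 -0.0567  0.07  ]]
edges [np.float64(0.0703), np.float64(0.093), np.float64(0.074), np.float64(0.0956)] [ 0.49245582 -0.11071531  0.07      ]
ball [ 0.50631892 -0.02870786  0.035     ]
axis deg [79.08382961 79.9272031 ] 0.13028699243860814
sq top [[0.706  0.089  0.1   ]
 [0.7722 0.0893 0.1   ]
 [0.7744 0.025  0.1   ]
 [0.7098 0.0163 0.1   ]] [np.float64(0.0662), np.float64(0.0644), np.float64(0.0652), np.float64(0.0728)] [0.74059242 0.05488843 0.1       ]
sqball near,far [[0.7395 0.0552 0.13  ]
 [0.8411 0.0639 0.13  ]]
bells [[ 0.7374 -0.0571  0.114 ]
 [ 0.8401 -0.0546  0.114 ]] rounds [[ 0.7468 -0.1731  0.147 ]
 [ 0.8518 -0.1721  0.147 ]]
rack [[ 0.6334  0.1117  0.035 ]
 [ 0.6399 -0.0038  0.035 ]
 [ 0.647  -0.1196  0.035 ]
 [ 0.6555 -0.2335  0.035 ]
 [ 0.9083  0.1315  0.035 ]
 [ 0.9279 -0.2225  0.035 ]]
```

Run:
```python
from h import *
im=cv2.imread('pics/side0.png'); 
cr=cv2.resize(im[125:245,165:355],None,fx=4,fy=4,interpolation=cv2.INTER_CUBIC); cv2.imwrite('pics/c3.png',cr)
```

```text
(no output)
```

View pics/c3.png

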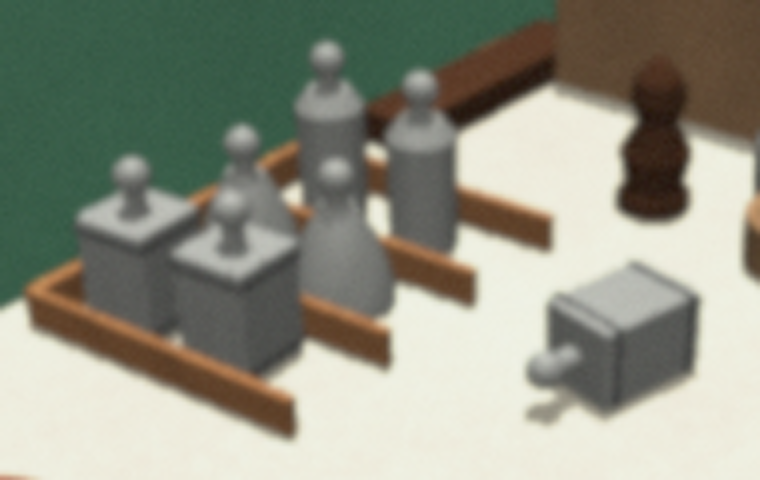

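The crop shows one plain steel flask at (250,217). The lane of the two square flasks is the left one, with centreline y≈0.054 at its mouth. The sizes agree: edges of 70 and 93–96 mm, and ball to base 130 mm. I'll move above it and record joint data on the way, to fit a kinematic model.

```bash
python3 -m creep '[{"dx":-0.18,"dy":-0.05,"dz":0.24,"ry":-0.58},{"dx":-0.18,"dy":-0.05,"dz":0.24,"ry":-0.58},{"dx":-0.18,"dy":-0.05,"dz":0.24,"ry":-0.58},{"dx":-0.18,"dy":-0.05,"dz":0.24,"ry":-0.58},{"dx":-0.18,"dy":-0.05,"dz":0.24,"ry":-0.58},{"dx":-0.18,"dy":-0.05,"dz":0.24,"ry":-0.58}]'
python3 -c "
from cell import status
s=status.observe();print(repr(s['qpos']),s['tool_pos'],s['tool_rot'])"
```

```text
array([-1.49400703e+00,  3.42556241e-01,  1.52475370e+00, -1.77111856e-05,
        1.27541187e+00, -1.46020116e-01]) [ 0.11599488 -0.51174807  0.24322327] [-1.57064879e+00  1.11960618e-03 -1.34798167e+00]invalid input at $[0]: expected keys dx, dy, dz, rx, ry, rz, gripper
```

```bash
python3 -m creep '[{"dx":-0.18,"dy":-0.05,"dz":0.24,"rx":0,"ry":-0.58,"rz":0,"gripper":1},{"dx":-0.18,"dy":-0.05,"dz":0.24,"rx":0,"ry":-0.58,"rz":0,"gripper":1},{"dx":-0.18,"dy":-0.05,"dz":0.24,"rx":0,"ry":-0.58,"rz":0,"gripper":1},{"dx":-0.18,"dy":-0.05,"dz":0.24,"rx":0,"ry":-0.58,"rz":0,"gripper":1},{"dx":-0.18,"dy":-0.05,"dz":0.24,"rx":0,"ry":-0.58,"rz":0,"gripper":1},{"dx":-0.18,"dy":-0.05,"dz":0.24,"rx":0,"ry":-0.58,"rz":0,"gripper":1}]'
python3 -c "
from cell import status
s=status.observe();print(repr(s['qpos']),s['tool_pos'],s['tool_rot'])"
```

```text
time: 0.9
tool_pos: [0.3121, -0.2811, 0.2944]
tool_rot: [-1.57, -0.001, -0.762]
contact_force: [-0.7, -0.0, -0.6]
opening: 0.092
array([-9.16549246e-01,  1.05376902e-01,  1.69271990e+00,  5.54903890e-04,
        1.34222177e+00, -1.54350758e-01]) [ 0.31207941 -0.28111232  0.29436525] [-1.57045799e+00 -1.34201473e-03 -7.62324106e-01]
```

```bash
cat > log.py <<'E'
import json
from cell import status
s=status.observe(); open('log.jsonl','a').write(json.dumps([list(map(float,s[k])) for k in('qpos','tool_pos','tool_rot')])+'\n')
print([round(float(x),3) for x in s['qpos']])
E
python3 - <<'E'
import json
L=[[[-1.494,.3426,1.5249,0,1.2754,-.146],[.116,-.5117,.2432],[-1.5706,.0011,-1.348]],[[-.9165,.1054,1.6927,.0006,1.3422,-.1544],[.3121,-.2811,.2944],[-1.5705,-.0013,-.7623]]]
open('log.jsonl','w').write(''.join(json.dumps(l)+'\n' for l in L))
E
python3 -m creep '[{"dx":0,"dy":0,"dz":0.26,"rx":0,"ry":-0.58,"rz":0,"gripper":1},{"dx":0,"dy":0,"dz":0.26,"rx":0,"ry":-0.58,"rz":0,"gripper":1},{"dx":0,"dy":0,"dz":0.26,"rx":0,"ry":-0.58,"rz":0,"gripper":1},{"dx":0,"dy":0,"dz":0.26,"rx":0,"ry":-0.58,"rz":0,"gripper":1},{"dx":0,"dy":0,"dz":0.26,"rx":0,"ry":-0.58,"rz":0,"gripper":1},{"dx":0,"dy":0,"dz":0.26,"rx":0,"ry":-0.58,"rz":0,"gripper":1}]'
python3 log.py
python3 - <<'E'
from h import *
s=status.observe(); im,d=read_camera('wrist'); cv2.imwrite('pics/w1.png',im[:,:,::-1]); np.save('pics/w1.npy',d)
np.save('pics/w1p.npy',np.r_[s['tool_pos'],s['tool_rot']])
E
```

```text
time: 1.65
tool_pos: [0.4907, -0.0971, 0.293]
tool_rot: [-1.571, 0.002, -0.188]
contact_force: [-0.2, -0.8, -0.4]
opening: 0.0918
[-0.348, 0.262, 1.5, -0.001, 1.381, -0.16]
```

View pics/w1.png

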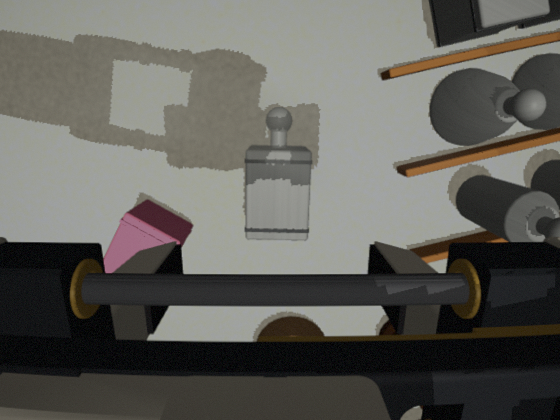

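Run:
```python
from h import *
p=np.load('pics/w1p.npy'); C=cam('wrist',{'tool_pos':p[:3],'tool_rot':p[3:]})
im=cv2.imread('pics/w1.png')
cv2.imwrite('pics/c4.png',cv2.resize(im[95:250,170:330],None,fx=3.8,fy=3.8,interpolation=cv2.INTER_CUBIC))
Q=plane(C,[[246,239],[308,239],[310,150],[246,150]],.07)
print(Q.round(4),[np.linalg.norm(Q[i]-Q[(i+1)%4]).round(4) for i in range(4)],Q.mean(0))
b=plane(C,[[278.5,119]],.035)[0]; base=(Q[0]+Q[1])/2
print('ball',b,np.degrees(np.arctan2(*(b-base)[1::-1])),np.linalg.norm((b-base)[:2]))
print('pink',plane(C,[[190,235],[148,200]],.07))
```

```text
[[ 0.447  -0.1515  0.07  ]
 [ 0.5148 -0.1644  0.07  ]
 [ 0.5329 -0.0679  0.07  ]
 [ 0.4673 -0.0554  0.07  ]] [np.float64(0.0691), np.float64(0.0982), np.float64(0.0668), np.float64(0.0982)] [ 0.49048878 -0.10978098  0.07      ]
ball [ 0.50670112 -0.03088102  0.035     ] 78.51245179779285 0.1296353486915428
pink [[ 0.38641956 -0.13534916  0.07      ]
 [ 0.35085029 -0.08775588  0.07      ]]
```

View pics/c4.png

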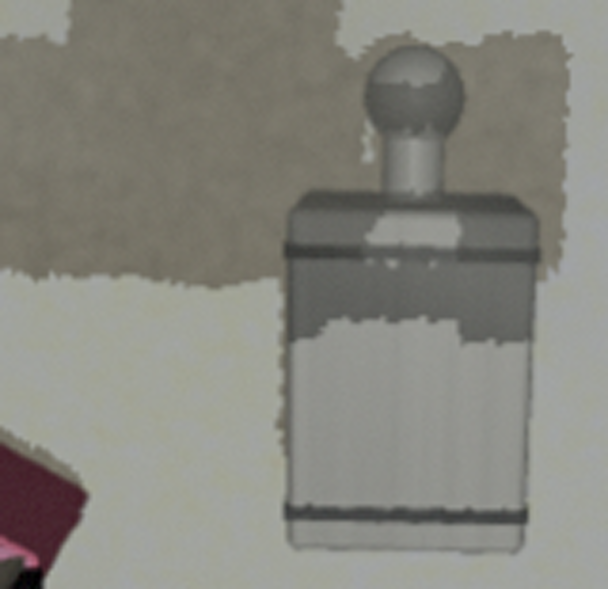

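```bash
python3 -m creep '[{"dx":0.003,"dy":0,"dz":0.06,"rx":-0.52,"ry":0,"rz":0,"gripper":1},{"dx":0.003,"dy":0,"dz":0.06,"rx":-0.52,"ry":0,"rz":0,"gripper":1},{"dx":0.003,"dy":0,"dz":0.06,"rx":-0.52,"ry":0,"rz":0,"gripper":1},{"dx":0.003,"dy":0,"dz":0.06,"rx":-0.52,"ry":0,"rz":0,"gripper":1},{"dx":0.003,"dy":0,"dz":0.06,"rx":-0.52,"ry":0,"rz":0,"gripper":1}]'; python3 log.py
python3 -m creep '[{"dx":0,"dy":0,"dz":0,"rx":0.8,"ry":0,"rz":0,"gripper":1},{"dx":0,"dy":0,"dz":0,"rx":0.8,"ry":0,"rz":0,"gripper":1},{"dx":0,"dy":0,"dz":0,"rx":0.8,"ry":0,"rz":0,"gripper":1},{"dx":0,"dy":0,"dz":0,"rx":0.8,"ry":0,"rz":0,"gripper":1},{"dx":0,"dy":0,"dz":0,"rx":0.8,"ry":0,"rz":0,"gripper":1}]'; python3 log.py
python3 - <<'E'
import json,numpy as np
from scipy.optimize import least_squares
from scipy.spatial.transform import Rotation as Ro
L=[json.loads(l) for l in open('log.jsonl')]
E=lambda a,x:Ro.from_euler(a,x).as_matrix()
def fk(q,p,s):
    R=E('z',q[0]); t=np.array([0,0,p[0]]); 
    t=t+R@[p[5],p[1],0]
    R=R@E('y',q[1]); t=t+R@[0,0,p[2]]
    R=R@E('y',q[2]); t=t+R@[p[6],0,p[3]]
    R=R@E('z',s*q[3]); R=R@E('y',q[4]); t=t+R@[0,0,p[4]]
    return R,t
for s in(1,-1):
    r=least_squares(lambda p:np.concatenate([fk(q,p,s)[1]-np.array(t) for q,t,_ in L]),[.3,.08,.4,.4,.2,0,0])
    print(s,r.cost,r.x.round(4),np.abs(r.fun).max())
    for q,t,e in L: print('  y-axis',fk(q,r.x,s)[0][:,2].round(3), E('xyz',e)[:,1].round(3))
E
```

```text
time: 2.33
tool_pos: [0.5049, -0.0394, 0.294]
tool_rot: [-2.088, -0.0, -0.19]
contact_force: [-0.6, -0.6, -0.5]
opening: 0.0918
[0.057, 0.368, 1.454, -0.503, 1.471, 0.337]
time: 2.95
tool_pos: [0.505, -0.0417, 0.295]
tool_rot: [-1.287, -0.004, -0.195]
contact_force: [-0.6, -0.4, -0.2]
opening: 0.0918
[-0.402, 0.273, 1.513, 0.282, 1.418, -0.26]
1 6.152622068337411e-10 [2.228e-01 7.640e-02 5.063e-01 3.791e-01 3.011e-01 4.000e-04 4.660e-02] 2.150160213731933e-05
  y-axis [-0.     0.001 -1.   ] [-0.     0.001 -1.   ]
  y-axis [ 0.001 -0.001 -1.   ] [ 0.001 -0.001 -1.   ]
  y-axis [-0.002 -0.    -1.   ] [-0.002 -0.    -1.   ]
  y-axis [-0.093 -0.486 -0.869] [-0.093 -0.486 -0.869]
  y-axis [ 0.058  0.274 -0.96 ] [ 0.058  0.274 -0.96 ]
-1 0.0030561834032542833 [-0.3146  0.075   0.2625  0.2957 -0.2669  0.0774 -0.1626] 0.047829868470254666
  y-axis [-0.     0.001 -1.   ] [-0.     0.001 -1.   ]
  y-axis [ 0.    -0.001 -1.   ] [ 0.001 -0.001 -1.   ]
  y-axis [-0.001  0.001 -1.   ] [-0.002 -0.    -1.   ]
  y-axis [-0.148  0.472 -0.869] [-0.093 -0.486 -0.869]
  y-axis [-0.157 -0.232 -0.96 ] [ 0.058  0.274 -0.96 ]
```

```bash
cat > kin.py <<'E'
import json,numpy as np
from scipy.optimize import least_squares
from scipy.spatial.transform import Rotation as Ro
E=lambda a,x:Ro.from_euler(a,x).as_matrix()
P=[.2228,.0764,.5063,.3791,.3011,.0004,.0466]
L=[json.loads(l) for l in open('log.jsonl')]
def fk0(q,p=P):
    R=E('z',q[0]); t=np.array([0,0,p[0]])+R@[p[5],p[1],0]
    R=R@E('y',q[1]); t=t+R@[0,0,p[2]]
    R=R@E('y',q[2]); t=t+R@[p[6],0,p[3]]
    R=R@E('z',q[3])@E('y',q[4]); return R@E('z',q[5]),t+R@[0,0,p[4]]
F=fk0(L[0][0])[0].T@E('xyz',L[0][2])
def fk(q): R,t=fk0(q); return R@F,t
lo=np.array([-2.53,-.77,.04,-1,.28,-3.11]);hi=np.array([2.53,2.02,2.7,4.14,2.66,3.11])
def ik(pos,rpy,q0):
    Rt=E('xyz',rpy)
    def f(q):
        R,t=fk(q); return np.r_[(t-pos)*5,Ro.from_matrix(R@Rt.T).as_rotvec()]
    r=least_squares(f,np.clip(q0,lo+.01,hi-.01),bounds=(lo,hi)); return r.x,np.abs(r.fun).max()
E
python3 - <<'E'
from kin import *
for q,t,e in L: R,tt=fk(q); print(np.abs(R-E('xyz',e)).max().round(4),np.abs(tt-t).max().round(5))
d=np.radians
q=np.array(L[-2][0])
def go(n,pos,roll,yaw,n_=1):
    global q
    q,e=ik(np.array(pos),[d(roll),0,d(yaw)],q); print(n,q.round(2),'err',e.round(4))
go('pre',(.5048,-.0402,.13),-120,-11)
go('grasp',(.4952,-.0893,.0433),-120,-11)
go('lift',(.4952,-.0893,.16),-120,-11)
for r in(-105,-90,-75,-60,-45,-30): go('roll%d'%r,(.50,-.05,.17),r,-11)
for y in(-30,-50,-70,-86.4): go('yaw%d'%y,(.52,0.03,.12),-30,y)
go('mouth',(.55,.045,.072),-30,-86.4)
go('end',(.667,.05,.072),-30,-86.4)
E
```

```text
0.0 9e-05
0.0003 8e-05
0.0002 8e-05
0.0002 7e-05
0.0002 8e-05
pre [ 0.06  0.55  1.67 -0.56  1.14  0.55] err 0.0
grasp [-0.03  0.66  1.77 -0.67  0.92  0.63] err 0.0
lift [-0.03  0.48  1.69 -0.58  1.14  0.45] err 0.0
roll-105 [-0.1   0.41  1.67 -0.29  1.1   0.23] err 0.0
roll-90 [-0.25  0.38  1.69 -0.    1.07 -0.06] err 0.0
roll-75 [-0.41  0.39  1.71  0.28  1.12 -0.35] err 0.0
roll-60 [-0.55  0.44  1.72  0.52  1.23 -0.6 ] err 0.0
roll-45 [-0.66  0.53  1.72  0.7   1.37 -0.79] err 0.0
roll-30 [-0.74  0.65  1.72  0.83  1.53 -0.93] err 0.0
yaw-30 [-0.64  0.64  2.04  1.22  1.16 -1.06] err 0.0
yaw-50 [-0.63  0.58  2.28  1.64  1.   -1.24] err 0.0
yaw-70 [-0.49  0.56  2.46  2.24  0.96 -1.45] err 0.0
yaw-86 [-0.25  0.56  2.51  2.82  0.98 -1.55] err 0.0
mouth [-0.17  0.73  2.44  2.91  1.07 -1.58] err 0.0
end [-0.11  0.73  2.12  2.93  0.77 -1.5 ] err 0.0
```

```bash
cat > delta.py <<'E'
import sys; from h import *
# x y z roll yaw(deg)  -> shift/turn in tool axes from the measured pose
x,y,z,r,w=map(float,sys.argv[1:6]); s=status.observe()
R=Ro.from_euler('xyz',s['tool_rot']); T=Ro.from_euler('xyz',[r,0,w],degrees=True)
print('d',(R.inv().apply(np.array([x,y,z])-s['tool_pos'])).round(4),'rot',(R.inv()*T).as_rotvec().round(3))
E
python3 delta.py .5048 -.0402 .13 -120 -11
```

```text
d [-0.0012  0.1588 -0.0449] rot [-0.808 -0.003  0.004]
```

```bash
python3 -m creep '[{"dx":-0.001,"dy":0.0,"dz":0,"rx":-0.808,"ry":0,"rz":0.004,"gripper":1},{"dx":-0.001,"dy":0.0,"dz":0,"rx":-0.808,"ry":0,"rz":0.004,"gripper":1},{"dx":-0.001,"dy":0.0,"dz":0,"rx":-0.808,"ry":0,"rz":0.004,"gripper":1},{"dx":-0.001,"dy":0.0,"dz":0,"rx":-0.808,"ry":0,"rz":0.004,"gripper":1},{"dx":-0.001,"dy":0.06,"dz":-0.015,"rx":-0.808,"ry":0,"rz":0.004,"gripper":1},{"dx":-0.001,"dy":0.11,"dz":-0.03,"rx":-0.808,"ry":0,"rz":0.004,"gripper":1},{"dx":-0.001,"dy":0.159,"dz":-0.045,"rx":-0.808,"ry":0,"rz":0.004,"gripper":1},{"dx":-0.001,"dy":0.159,"dz":-0.045,"rx":-0.808,"ry":0,"rz":0.004,"gripper":1}]'; python3 log.py; python3 delta.py .4952 -.0893 .0433 -120 -11
python3 - <<'E'
from h import *
s=status.observe(); im,d=read_camera('wrist'); cv2.imwrite('pics/w2.png',im[:,:,::-1])
np.save('pics/w2p.npy',np.r_[s['tool_pos'],s['tool_rot']])
C=cam('wrist',s)
# predicted base corners / ball
b=np.array([.482,-.157,0]);u=np.array([.191,.982,0]);n=np.array([-.982,.191,0]);k=np.array([0,0,1])
print(proj(C,[b+u*.13+k*.035,b+n*.035+k*.07,b-n*.035+k*.07,b+.1*u+n*.035+k*.07,b+.1*u-n*.035+k*.07]).round(1))
E
```

```text
time: 3.95
tool_pos: [0.5022, -0.0389, 0.1264]
tool_rot: [-2.099, 0.01, -0.192]
contact_force: [0.1, 0.4, 0.4]
opening: 0.0918
[0.062, 0.553, 1.669, -0.563, 1.141, 0.548]
d [ 0.0036  0.0974 -0.002 ] rot [ 0.005  0.005 -0.009]
[[281.5 141. ]
 [236.2 301.6]
 [322.7 302.3]
 [222.8 215.8]
 [339.3 216.7]]
```

View pics/w2.png

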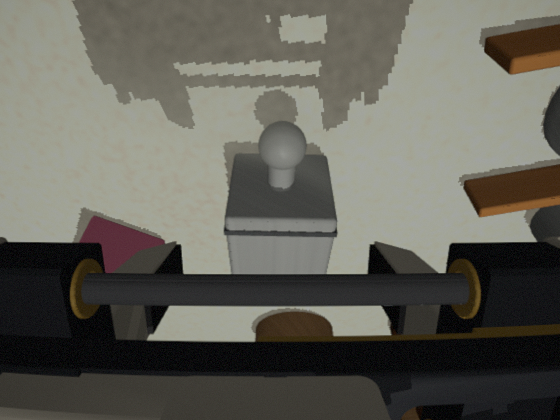

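The ball is seen at (282,147) against a predicted (281.5,141), and the flask sits centred between the fingers. I'll advance and grip.

```bash
python3 -m creep '[{"dx":0.001,"dy":0.04,"dz":0,"rx":0,"ry":0,"rz":-0.005,"gripper":1},{"dx":0.002,"dy":0.07,"dz":-0.001,"rx":0,"ry":0,"rz":-0.005,"gripper":1},{"dx":0.002,"dy":0.096,"dz":-0.001,"rx":0,"ry":0,"rz":-0.005,"gripper":1},{"dx":0.002,"dy":0.096,"dz":-0.001,"rx":0,"ry":0,"rz":-0.005,"gripper":1},{"dx":0.002,"dy":0.096,"dz":-0.001,"rx":0,"ry":0,"rz":-0.005,"gripper":1}]'; python3 delta.py .4952 -.0893 .0433 -120 -11
python3 - <<'E'
from h import *
im,d=read_camera('scene'); cv2.imwrite('pics/s2.png',cv2.resize(im[140:280,180:340,::-1],None,fx=4,fy=4))
E
```

```text
time: 4.62
tool_pos: [0.4983, -0.0861, 0.0484]
tool_rot: [-2.098, -0.005, -0.187]
contact_force: [-0.3, 0.6, -0.8]
opening: 0.0917
d [-0.0025  0.0063 -0.0006] rot [0.004 0.002 0.007]
```

View pics/s2.png

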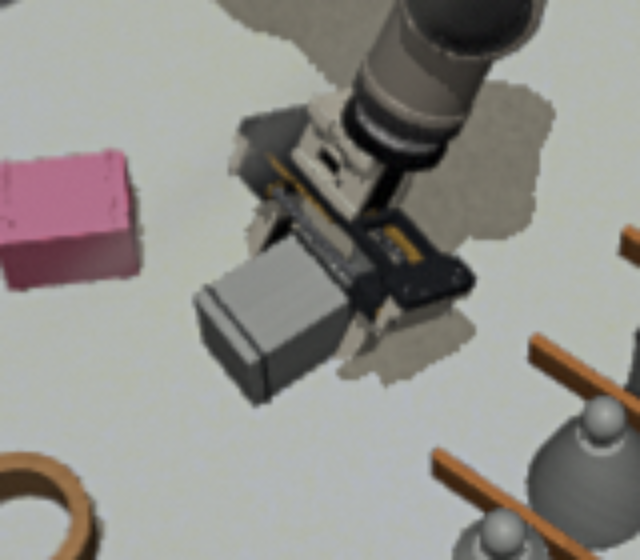

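Straddling well, with no contact. I'll go 5 mm deeper and close.

```bash
python3 -m creep '[{"dx":-0.002,"dy":0.005,"dz":0,"rx":0,"ry":0,"rz":0,"gripper":1},{"dx":-0.002,"dy":0.005,"dz":0,"rx":0,"ry":0,"rz":0,"gripper":1},{"dx":-0.002,"dy":0.005,"dz":0,"rx":0,"ry":0,"rz":0,"gripper":0.5},{"dx":-0.002,"dy":0.005,"dz":0,"rx":0,"ry":0,"rz":0,"gripper":0.5},{"dx":-0.002,"dy":0.005,"dz":0,"rx":0,"ry":0,"rz":0,"gripper":0.5},{"dx":-0.002,"dy":0.005,"dz":0,"rx":0,"ry":0,"rz":0,"gripper":0.5},{"dx":-0.002,"dy":0.005,"dz":0,"rx":0,"ry":0,"rz":0,"gripper":0.5},{"dx":-0.002,"dy":0.005,"dz":0,"rx":0,"ry":0,"rz":0,"gripper":0.5}]' 35; python3 delta.py .4952 -.0893 .0433 -120 -11;  python3 delta.py .4952 -.0893 .15 -120 -11
```

```text
time: 5.68
tool_pos: [0.4944, -0.0879, 0.0417]
tool_rot: [-2.099, -0.001, -0.186]
contact_force: [0.8, 1.8, 0.1]
opening: 0.0699
d [ 0.001  -0.0007 -0.0018] rot [0.004 0.005 0.004]
d [ 0.0011 -0.0929 -0.0556] rot [0.004 0.005 0.004]
```

```bash
python3 -m creep '[{"dx":0,"dy":-0.03,"dz":-0.017,"rx":0,"ry":0,"rz":0,"gripper":0.5},{"dx":0,"dy":-0.06,"dz":-0.034,"rx":0,"ry":0,"rz":0,"gripper":0.5},{"dx":0,"dy":-0.09,"dz":-0.051,"rx":0,"ry":0,"rz":0,"gripper":0.5},{"dx":0,"dy":-0.115,"dz":-0.065,"rx":0,"ry":0,"rz":0,"gripper":0.5},{"dx":0,"dy":-0.115,"dz":-0.065,"rx":0,"ry":0,"rz":0,"gripper":0.5}]'; python3 delta.py .51 -.03 .19 -30 -11
python3 - <<'E'
from h import *
im,d=read_camera('side'); cv2.imwrite('pics/d3.png',cv2.resize(im[100:300,180:450,::-1],None,fx=2.9,fy=2.9))
E
```

```text
time: 6.3
tool_pos: [0.4951, -0.0861, 0.1749]
tool_rot: [-2.098, -0.004, -0.186]
contact_force: [0.5, -0.0, -4.2]
opening: 0.0701
d [ 0.0043 -0.0422  0.0425] rot [1.574 0.007 0.002]
```

View pics/d3.png

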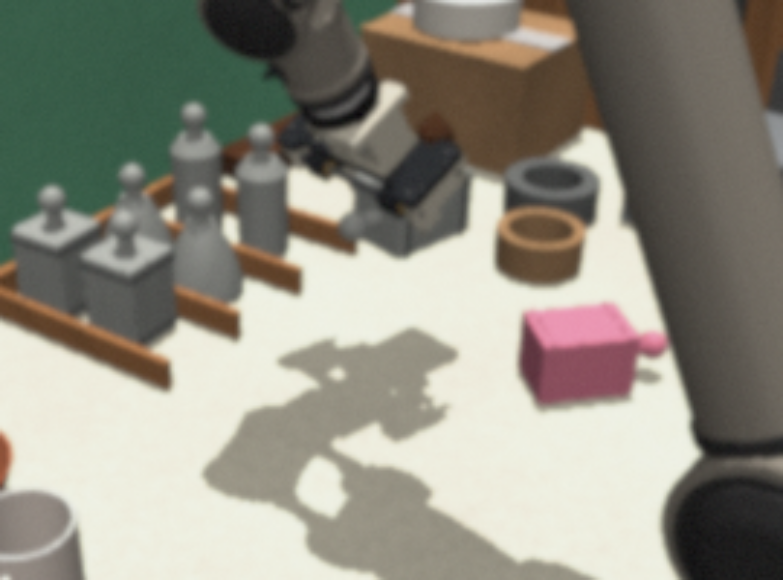

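The flask is lifted level, weighing about 4.2 N. Next I'll turn it upright about the jaw axis.

```bash
python3 -m creep '[{"dx":0.001,"dy":-0.01,"dz":0.01,"rx":0.16,"ry":0,"rz":0,"gripper":0.5},{"dx":0.002,"dy":-0.02,"dz":0.02,"rx":0.32,"ry":0,"rz":0,"gripper":0.5},{"dx":0.003,"dy":-0.03,"dz":0.03,"rx":0.48,"ry":0,"rz":0,"gripper":0.5},{"dx":0.004,"dy":-0.04,"dz":0.04,"rx":0.64,"ry":0,"rz":0,"gripper":0.5},{"dx":0.004,"dy":-0.042,"dz":0.042,"rx":0.8,"ry":0,"rz":0,"gripper":0.5},{"dx":0.004,"dy":-0.042,"dz":0.042,"rx":0.96,"ry":0,"rz":0,"gripper":0.5},{"dx":0.004,"dy":-0.042,"dz":0.042,"rx":1.12,"ry":0,"rz":0,"gripper":0.5},{"dx":0.004,"dy":-0.042,"dz":0.042,"rx":1.28,"ry":0,"rz":0,"gripper":0.5},{"dx":0.004,"dy":-0.042,"dz":0.042,"rx":1.44,"ry":0,"rz":0,"gripper":0.5},{"dx":0.004,"dy":-0.042,"dz":0.042,"rx":1.57,"ry":0,"rz":0,"gripper":0.5},{"dx":0.004,"dy":-0.042,"dz":0.042,"rx":1.57,"ry":0,"rz":0,"gripper":0.5},{"dx":0.004,"dy":-0.042,"dz":0.042,"rx":1.57,"ry":0,"rz":0,"gripper":0.5}]'; python3 log.py; python3 delta.py .54 .046 .15 -30 -86.4
python3 - <<'E'
from h import *
im,d=read_camera('side'); cv2.imwrite('pics/d4.png',cv2.resize(im[100:300,180:450,::-1],None,fx=2.9,fy=2.9))
E
```

```text
time: 7.85
tool_pos: [0.5088, -0.0303, 0.1881]
tool_rot: [-0.531, 0.002, -0.186]
contact_force: [0.4, -0.3, -2.8]
opening: 0.07
[-0.696, 0.618, 1.711, 0.852, 1.528, -0.882]
d [0.0166 0.0889 0.0081] rot [ 0.008  0.664 -1.143]
```

View pics/d4.png

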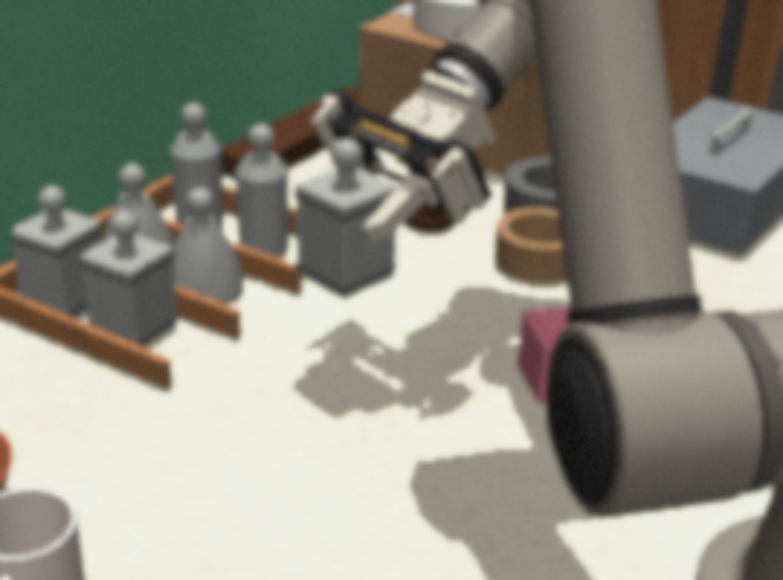

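Run:
```python
from kin import *
q=np.array(L[-1][0]); p0=np.array(L[-1][1]); R0=Ro.from_euler('xyz',L[-1][2]); T=Ro.from_euler('xyz',[-30,0,-86.4],degrees=True); p1=np.array([.54,.046,.15])
rv=(R0.inv()*T).as_rotvec()
for a in np.linspace(0,1,9):
    Rr=R0*Ro.from_rotvec(a*rv); q,e=ik(p0+a*(p1-p0),Rr.as_euler('xyz'),q); print(a,q.round(2),e.round(4),np.degrees(Rr.as_euler('xyz')).round(1))
# world-z yaw in steps, as tool-frame rotvecs
for w in (-20,-30,-40,-50,-60,-70,-80,-86.4): print(w,(R0.inv()*Ro.from_euler('xyz',[-30,0,w],degrees=True)).as_rotvec().round(3))
```

```text
0.0 [-0.7   0.62  1.71  0.85  1.53 -0.88] 0.0 [-30.4   0.1 -10.7]
0.125 [-0.71  0.57  1.84  0.96  1.4  -0.88] 0.0 [-30.4   0.  -20.1]
0.25 [-0.72  0.53  1.96  1.09  1.27 -0.9 ] 0.0 [-30.4   0.  -29.6]
0.375 [-0.71  0.49  2.08  1.25  1.14 -0.94] 0.0 [-30.3  -0.  -39.1]
0.5 [-0.67  0.46  2.2   1.45  1.03 -1.  ] 0.0 [-30.2  -0.  -48.5]
0.625 [-0.61  0.43  2.3   1.71  0.93 -1.1 ] 0.0 [-30.2  -0.  -58. ]
0.75 [-0.5   0.43  2.38  2.04  0.86 -1.22] 0.0 [-30.1  -0.  -67.5]
0.875 [-0.35  0.43  2.43  2.43  0.82 -1.36] 0.0 [-30.1  -0.  -76.9]
1.0 [-0.17  0.45  2.44  2.86  0.8  -1.49] 0.0 [-30.    0.  -86.4]
-20 [ 0.008  0.081 -0.142]
-30 [ 0.008  0.169 -0.293]
-40 [ 0.008  0.257 -0.443]
-50 [ 0.008  0.344 -0.594]
-60 [ 0.008  0.432 -0.745]
-70 [ 0.008  0.52  -0.896]
-80 [ 0.008  0.608 -1.046]
-86.4 [ 0.008  0.664 -1.143]
```

Upright in the gripper. Now I'll yaw the hand round to the robot's side at a constant tilt, heading along the lane.

```bash
python3 -m creep '[{"dx":0.002,"dy":0.011,"dz":0.001,"rx":0.001,"ry":0.083,"rz":-0.143,"gripper":0.5},{"dx":0.004,"dy":0.022,"dz":0.002,"rx":0.002,"ry":0.166,"rz":-0.286,"gripper":0.5},{"dx":0.006,"dy":0.033,"dz":0.003,"rx":0.003,"ry":0.249,"rz":-0.429,"gripper":0.5},{"dx":0.008,"dy":0.044,"dz":0.004,"rx":0.004,"ry":0.332,"rz":-0.572,"gripper":0.5},{"dx":0.010,"dy":0.055,"dz":0.005,"rx":0.005,"ry":0.415,"rz":-0.715,"gripper":0.5},{"dx":0.012,"dy":0.066,"dz":0.006,"rx":0.006,"ry":0.498,"rz":-0.858,"gripper":0.5},{"dx":0.014,"dy":0.077,"dz":0.007,"rx":0.007,"ry":0.581,"rz":-1.0,"gripper":0.5},{"dx":0.0166,"dy":0.089,"dz":0.008,"rx":0.008,"ry":0.664,"rz":-1.143,"gripper":0.5},{"dx":0.0166,"dy":0.089,"dz":0.008,"rx":0.008,"ry":0.664,"rz":-1.143,"gripper":0.5},{"dx":0.0166,"dy":0.089,"dz":0.008,"rx":0.008,"ry":0.664,"rz":-1.143,"gripper":0.5},{"dx":0.0166,"dy":0.089,"dz":0.008,"rx":0.008,"ry":0.664,"rz":-1.143,"gripper":0.5}]'; python3 log.py; python3 delta.py .54 .046 .08 -30 -86.4
python3 - <<'E'
from h import *
for n,c in (('side',(100,300,130,400)),('scene',(130,300,200,430))):
    im,d=read_camera(n); a,b,e,f=c; cv2.imwrite(f'pics/{n}5.png',cv2.resize(im[a:b,e:f,::-1],None,fx=2.9,fy=2.9)); cv2.imwrite(f'pics/{n}5f.png',im[:,:,::-1]); np.save(f'pics/{n}5.npy',d)
E
```

```text
time: 9.28
tool_pos: [0.54, 0.0477, 0.1517]
tool_rot: [-0.52, 0.002, -1.505]
contact_force: [0.4, 0.5, -3.1]
opening: 0.0699
[-0.168, 0.444, 2.437, 2.855, 0.799, -1.484]
d [ 0.0018  0.0355 -0.0622] rot [-0.004 -0.    -0.004]
```

View pics/side5.png

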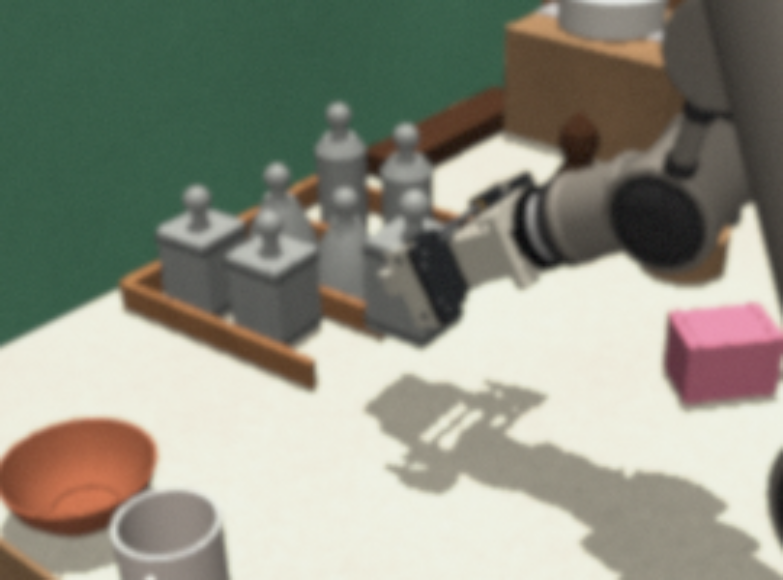

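View pics/scene5.png

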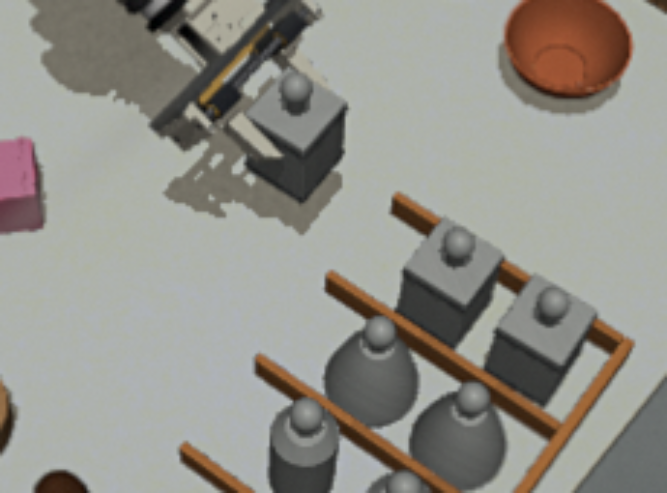

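```bash
cat > tri.py <<'E'
from h import *
def tri(p1,p2,n1='scene',n2='side'):
    A,B=cam(n1),cam(n2); a=rays(A,[p1])[0];b=rays(B,[p2])[0]; a/=np.linalg.norm(a); b/=np.linalg.norm(b)
    M=np.c_[a,-b]; s=np.linalg.lstsq(M,B[3]-A[3],rcond=None)[0]; P,Q=A[3]+a*s[0],B[3]+b*s[1]
    return (P+Q)/2,np.linalg.norm(P-Q)
E
python3 - <<'E'
from tri import *
f=lambda p,o:(np.array(p)+.5)/2.9-.5+np.array(o)
print('held ball',tri(f((295,86),(200,130)),f((414,204),(130,100))))
print('near ball',tri(f((459,240),(200,130)),f((269,223),(130,100))))
print('far ball',tri(f((552,302),(200,130)),f((197,197),(130,100))))
E
```

```text
held ball (array([0.54589734, 0.04826902, 0.21080866]), np.float64(0.0006767764887554765))
near ball (array([0.73766471, 0.05742675, 0.13299225]), np.float64(0.0016158087856094603))
far ball (array([0.84148562, 0.06202124, 0.13272848]), np.float64(0.000837466648175915))
```

```bash
python3 -m creep '[{"dx":0,"dy":0.01,"dz":-0.0173,"rx":0,"ry":0,"rz":0,"gripper":0.5},{"dx":0,"dy":0.02,"dz":-0.0346,"rx":0,"ry":0,"rz":0,"gripper":0.5},{"dx":0,"dy":0.03,"dz":-0.052,"rx":0,"ry":0,"rz":0,"gripper":0.5},{"dx":0,"dy":0.033,"dz":-0.0572,"rx":0,"ry":0,"rz":0,"gripper":0.5},{"dx":0,"dy":0.033,"dz":-0.0572,"rx":0,"ry":0,"rz":0,"gripper":0.5},{"dx":0,"dy":0.033,"dz":-0.0572,"rx":0,"ry":0,"rz":0,"gripper":0.5}]'; python3 delta.py .54 .046 .08 -30 -86.4
python3 - <<'E'
from h import *
for n,c in (('side',(120,250,200,340)),('scene',(130,230,240,360))):
    im,d=read_camera(n); a,b,e,f=c; cv2.imwrite(f'pics/{n}6.png',cv2.resize(im[a:b,e:f,::-1],None,fx=4,fy=4,interpolation=cv2.INTER_CUBIC))
E
```

```text
time: 10.12
tool_pos: [0.5408, 0.0459, 0.0858]
tool_rot: [-0.519, 0.002, -1.508]
contact_force: [-0.6, 0.2, -3.9]
opening: 0.0701
d [-0.0001  0.0021 -0.0054] rot [-0.004 -0.002 -0.001]
```

View pics/side6.png

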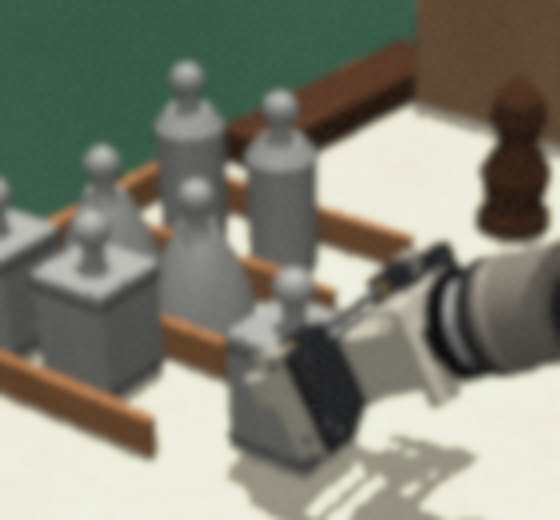

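```bash
python3 -m creep '[{"dx":0,"dy":0.002,"dz":-0.0035,"rx":0,"ry":0,"rz":0,"gripper":0.5},{"dx":0,"dy":0.004,"dz":-0.007,"rx":0,"ry":0,"rz":0,"gripper":0.5},{"dx":0,"dy":0.004,"dz":-0.007,"rx":0,"ry":0,"rz":0,"gripper":0.5}]'
python3 -m creep '[{"dx":0,"dy":0.001,"dz":-0.0017,"rx":0,"ry":0,"rz":0,"gripper":0.5},{"dx":0,"dy":0.001,"dz":-0.0017,"rx":0,"ry":0,"rz":0,"gripper":0.5}]'
```

```text
time: 10.6
tool_pos: [0.5404, 0.0461, 0.0763]
tool_rot: [-0.521, 0.002, -1.508]
contact_force: [-0.7, 0.7, -3.7]
opening: 0.0699
time: 10.85
tool_pos: [0.5405, 0.0461, 0.0747]
tool_rot: [-0.521, 0.002, -1.508]
contact_force: [-0.2, -0.2, -3.6]
opening: 0.0697
```

```bash
python3 -m creep '[{"dx":0,"dy":0.001,"dz":-0.0017,"rx":0,"ry":0,"rz":0,"gripper":0.5},{"dx":0,"dy":0.001,"dz":-0.0017,"rx":0,"ry":0,"rz":0,"gripper":0.5}]'
python3 -m creep '[{"dx":0,"dy":0.0007,"dz":-0.0013,"rx":0,"ry":0,"rz":0,"gripper":0.5},{"dx":0,"dy":0.0007,"dz":-0.0013,"rx":0,"ry":0,"rz":0,"gripper":0.5}]'
```

```text
time: 11.1
tool_pos: [0.541, 0.0462, 0.0736]
tool_rot: [-0.518, 0.002, -1.507]
contact_force: [-0.9, 1.2, 2.4]
opening: 0.0697
time: 11.35
tool_pos: [0.5413, 0.0467, 0.0732]
tool_rot: [-0.515, 0.002, -1.506]
contact_force: [-2.0, 2.9, 8.8]
opening: 0.0698
```

The table is touched: the force went from −3.6 to +8.8 N. I'll release so the flask stands on its own.

```bash
python3 -m creep '[{"dx":0,"dy":0,"dz":0,"rx":0,"ry":0,"rz":0,"gripper":1},{"dx":0,"dy":0,"dz":0,"rx":0,"ry":0,"rz":0,"gripper":1},{"dx":0,"dy":0,"dz":0,"rx":0,"ry":0,"rz":0,"gripper":1},{"dx":0,"dy":0,"dz":0,"rx":0,"ry":0,"rz":0,"gripper":1},{"dx":0,"dy":0,"dz":0,"rx":0,"ry":0,"rz":0,"gripper":1},{"dx":0,"dy":0,"dz":0,"rx":0,"ry":0,"rz":0,"gripper":1}]'
python3 - <<'E'
from h import *
for n,c in (('side',(120,250,190,340)),('scene',(130,270,240,420))):
    im,d=read_camera(n); a,b,e,f=c; cv2.imwrite(f'pics/{n}7.png',cv2.resize(im[a:b,e:f,::-1],None,fx=4,fy=4,interpolation=cv2.INTER_CUBIC))
E
```

```text
time: 12.1
tool_pos: [0.5405, 0.0461, 0.0714]
tool_rot: [-0.521, 0.002, -1.508]
contact_force: [-0.3, 0.2, -0.4]
opening: 0.0919
```

View pics/side7.png

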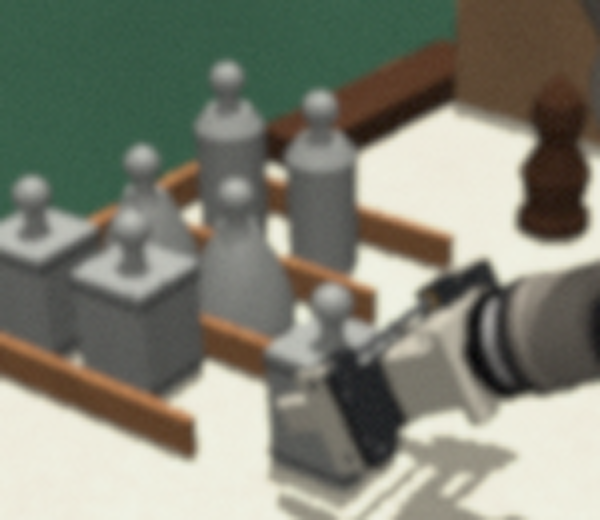

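View pics/scene7.png

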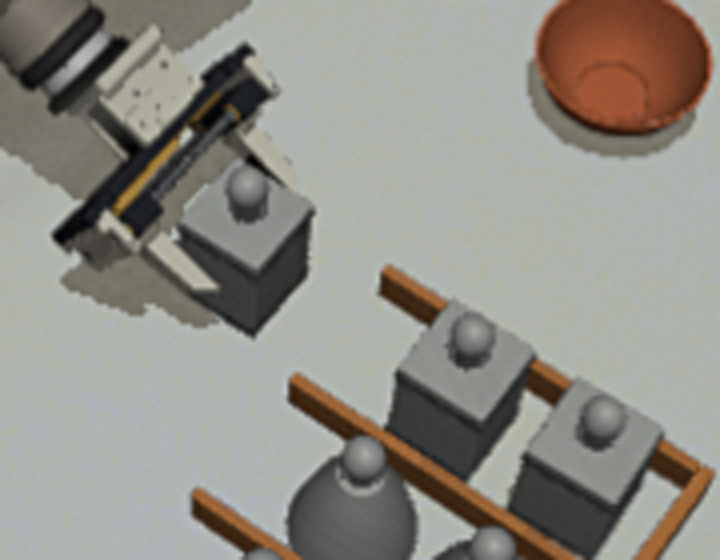

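Run:
```python
from tri import *
S=lambda p:(np.array(p,float)+.5)/4-.5+[240,130]
D=lambda p:(np.array(p,float)+.5)/4-.5+[190,120]
for n,a,b in (('mine',(247,190),(332,302)),('near',(473,338),(133,230))):
    P,g=tri(S(a),D(b)); print(n,P.round(4),g.round(4),plane(cam('scene'),[S(a)],.13).round(4))
for n,c in (('mine',[(313,209),(256,268),(181,228)]),('near',[(535,353),(482,418),(396,372),(455,300)])):
    Q=plane(cam('scene'),S(np.array(c)),.1); print(n,Q[:,:2].round(4).tolist(),[float(np.linalg.norm(Q[i]-Q[i+1]).round(4)) for i in range(len(Q)-1)],[float(np.degrees(np.arctan2(*(Q[i]-Q[i+1])[1::-1])).round(1)) for i in range(len(Q)-1)])
print('rails',plane(cam('scene'),S(np.array([(387,270),(294,377),(197,493)])),.035).round(4))
```

```text
mine [0.5494 0.0465 0.1309] 0.0006 [[0.5493 0.0472 0.13  ]]
near [0.7395 0.0547 0.1294] 0.0024 [[0.7405 0.0553 0.13  ]]
mine [[0.583, 0.0815], [0.5839, 0.017], [0.5225, 0.0078]] [0.0645, 0.0621] [90.9, 8.6]
near [[0.7722, 0.0899], [0.7748, 0.0258], [0.7092, 0.0157], [0.705, 0.0876]] [0.0642, 0.0664, 0.0721] [92.3, 8.7, -86.7]
rails [[ 0.6337  0.1111  0.035 ]
 [ 0.6389 -0.0032  0.035 ]
 [ 0.6462 -0.118   0.035 ]]
```

It stands upright (ball z 0.131, 0.190 m behind the near flask's ball, yaw matching within about 1.5°). I'll grip it lightly and slide it toward the lane, stopping short by about 8 mm.

```bash
python3 -m creep '[{"dx":0,"dy":0,"dz":0,"rx":0,"ry":0,"rz":0,"gripper":0.5},{"dx":0,"dy":0,"dz":0,"rx":0,"ry":0,"rz":0,"gripper":0.5},{"dx":0,"dy":0,"dz":0,"rx":0,"ry":0,"rz":0,"gripper":0.5},{"dx":0,"dy":0,"dz":0,"rx":0,"ry":0,"rz":0,"gripper":0.5},{"dx":0,"dy":0,"dz":0,"rx":0,"ry":0,"rz":0,"gripper":0.5},{"dx":0,"dy":0,"dz":0,"rx":0,"ry":0,"rz":0,"gripper":0.5}]' 12
python3 -m creep '[{"dx":0.0002,"dy":0.0097,"dz":0.0056,"rx":0,"ry":0,"rz":0,"gripper":0.5},{"dx":0.0004,"dy":0.0194,"dz":0.0111,"rx":0,"ry":0,"rz":0,"gripper":0.5},{"dx":0.0006,"dy":0.0291,"dz":0.0167,"rx":0,"ry":0,"rz":0,"gripper":0.5},{"dx":0.0008,"dy":0.0389,"dz":0.0222,"rx":0,"ry":0,"rz":0,"gripper":0.5},{"dx":0.001,"dy":0.0486,"dz":0.0278,"rx":0,"ry":0,"rz":0,"gripper":0.5},{"dx":0.001,"dy":0.0486,"dz":0.0278,"rx":0,"ry":0,"rz":0,"gripper":0.5}]'
python3 - <<'E'
from h import *
for n,c in (('side',(120,250,190,340)),('scene',(130,270,240,420))):
    im,d=read_camera(n); a,b,e,f=c; cv2.imwrite(f'pics/{n}8.png',cv2.resize(im[a:b,e:f,::-1],None,fx=4,fy=4,interpolation=cv2.INTER_CUBIC))
E
```

```text
time: 12.95
tool_pos: [0.5405, 0.0462, 0.0714]
tool_rot: [-0.521, 0.002, -1.508]
contact_force: [-0.1, 0.8, 0.1]
opening: 0.07
time: 13.7
tool_pos: [0.5973, 0.0486, 0.0713]
tool_rot: [-0.52, 0.002, -1.508]
contact_force: [1.0, 0.7, -1.9]
opening: 0.0699
```

View pics/scene8.png

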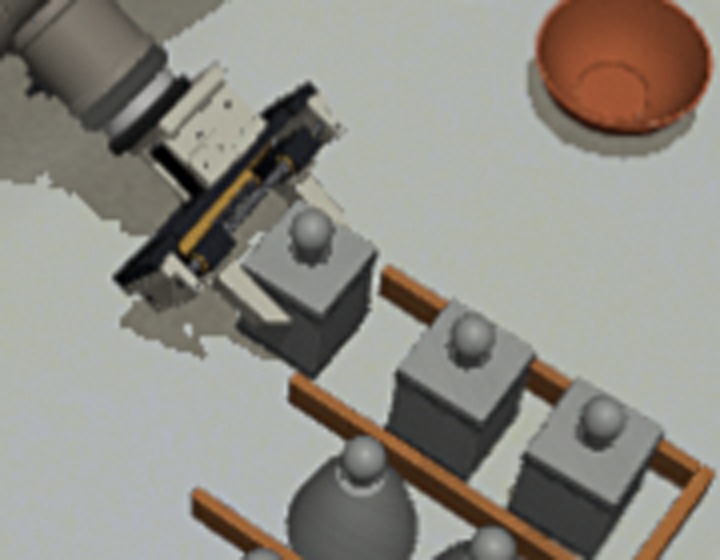

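View pics/side8.png

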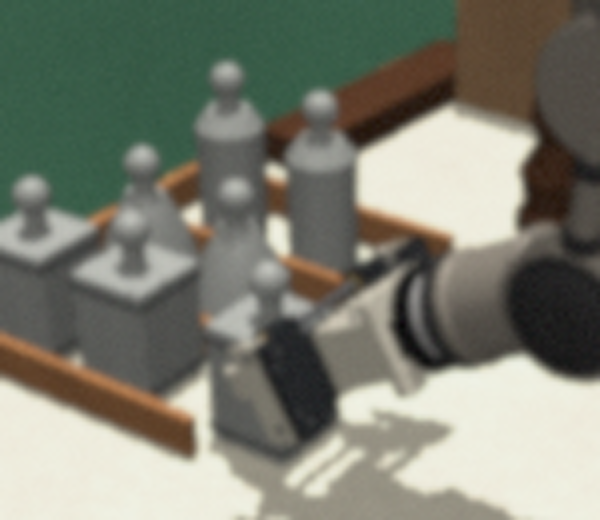

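The flask is lined up with the mouth, clear of both rails. I'll continue with a slight downward bias so that the table carries the weight.

```bash
python3 -m creep '[{"dx":0,"dy":0.0095,"dz":0.0047,"rx":0,"ry":0,"rz":0,"gripper":0.5},{"dx":0,"dy":0.0188,"dz":0.01,"rx":0,"ry":0,"rz":0,"gripper":0.5},{"dx":0,"dy":0.028,"dz":0.0153,"rx":0,"ry":0,"rz":0,"gripper":0.5},{"dx":0,"dy":0.0372,"dz":0.0205,"rx":0,"ry":0,"rz":0,"gripper":0.5},{"dx":0,"dy":0.0455,"dz":0.0253,"rx":0,"ry":0,"rz":0,"gripper":0.5},{"dx":0,"dy":0.0455,"dz":0.0253,"rx":0,"ry":0,"rz":0,"gripper":0.5}]'
python3 - <<'E'
from h import *
for n,c in (('side',(120,250,190,340)),('scene',(150,270,270,420))):
    im,d=read_camera(n); a,b,e,f=c; cv2.imwrite(f'pics/{n}9.png',cv2.resize(im[a:b,e:f,::-1],None,fx=5,fy=5,interpolation=cv2.INTER_CUBIC))
E
```

```text
time: 14.55
tool_pos: [0.6492, 0.0519, 0.0713]
tool_rot: [-0.519, 0.002, -1.508]
contact_force: [1.8, 0.2, 0.7]
opening: 0.0703
```

View pics/scene9.png

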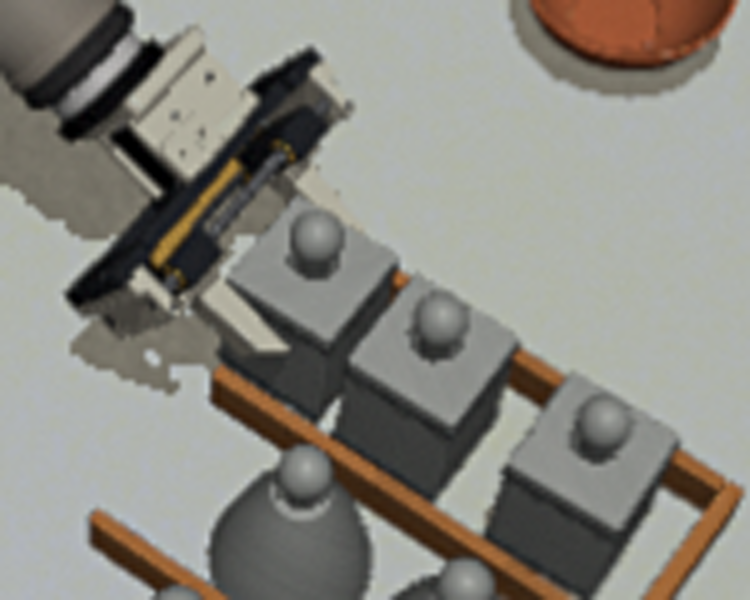

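View pics/side9.png

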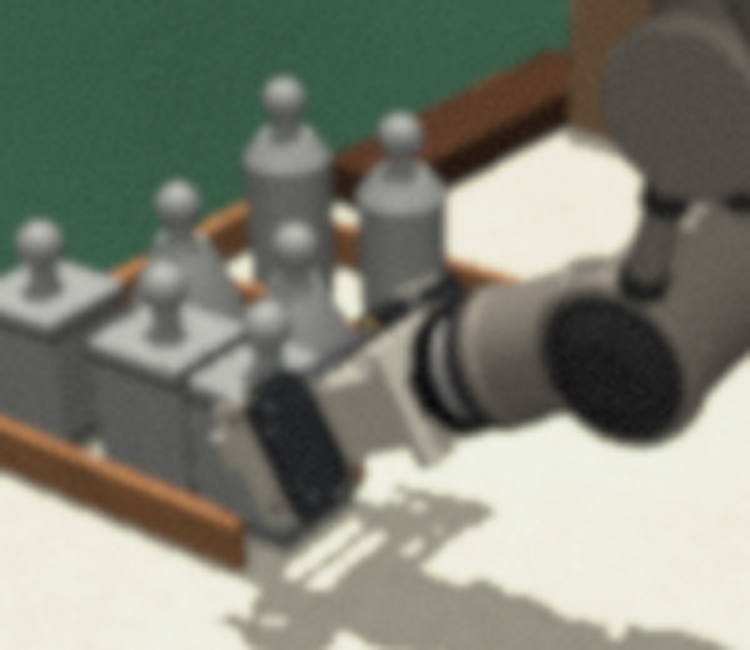

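Run:
```python
from tri import *
S=lambda p:(np.array(p,float)+.5)/5-.5+[270,150]
D=lambda p:(np.array(p,float)+.5)/5-.5+[190,120]
R=[]
for n,a,b in (('mine',(317,238),(267,328)),('near',(440,320),(163,291))):
    P,g=tri(S(a),D(b)); q=plane(cam('scene'),[S(a)],.13)[0]; R.append((P,q)); print(n,P.round(4),g.round(4),q.round(4))
print([np.linalg.norm((R[1][i]-R[0][i])[:2]).round(4) for i in(0,1)])
Q=plane(cam('scene'),S(np.array([(399,263),(325,340),(420,275),(349,360)])),.1); print(Q.round(4))
im=cv2.imread('pics/scene9.png')[200:420,200:540]; cv2.imwrite('pics/c9.png',cv2.resize(im,None,fx=2.3,fy=2.3))
```

```text
mine [0.6563 0.0535 0.1292] 0.0008 [0.6569 0.0534 0.13  ]
near [0.7385 0.057  0.1283] 0.0 [0.7389 0.0561 0.13  ]
[np.float64(0.0822), np.float64(0.0821)]
[[0.6919 0.0866 0.1   ]
 [0.6912 0.0208 0.1   ]
 [0.7055 0.0881 0.1   ]
 [0.7088 0.0196 0.1   ]]
```

Ball spacing is 82 mm, so the gap is about 12 mm. I'll advance 9 mm.

```bash
python3 -m creep '[{"dx":0,"dy":0.0026,"dz":0.0015,"rx":0,"ry":0,"rz":0,"gripper":0.5},{"dx":0,"dy":0.0052,"dz":0.003,"rx":0,"ry":0,"rz":0,"gripper":0.5},{"dx":0,"dy":0.0078,"dz":0.0045,"rx":0,"ry":0,"rz":0,"gripper":0.5},{"dx":0,"dy":0.0078,"dz":0.0045,"rx":0,"ry":0,"rz":0,"gripper":0.5}]'
python3 - <<'E'
from h import *
for n,c in (('side',(170,230,190,290)),('scene',(180,250,300,390))):
    im,d=read_camera(n); a,b,e,f=c; cv2.imwrite(f'pics/{n}10.png',cv2.resize(im[a:b,e:f,::-1],None,fx=8,fy=8,interpolation=cv2.INTER_CUBIC))
E
```

```text
time: 15.15
tool_pos: [0.6572, 0.0525, 0.0712]
tool_rot: [-0.52, 0.002, -1.508]
contact_force: [-2.2, 0.7, 6.3]
opening: 0.0697
```

View pics/scene10.png

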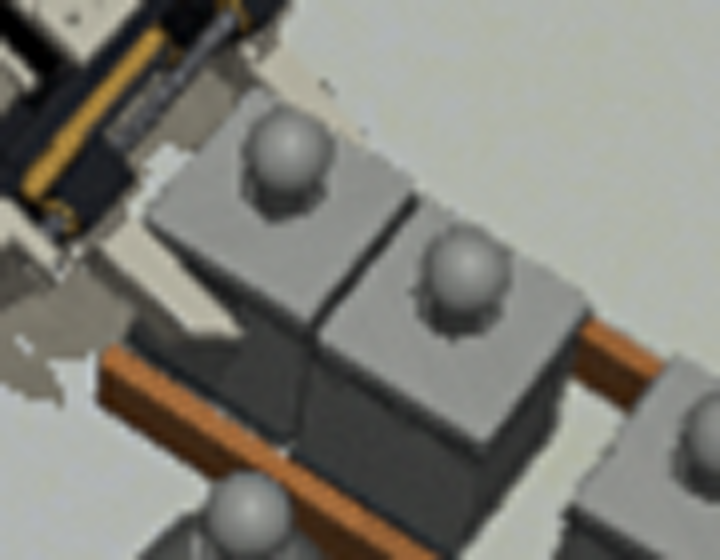

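View pics/side10.png

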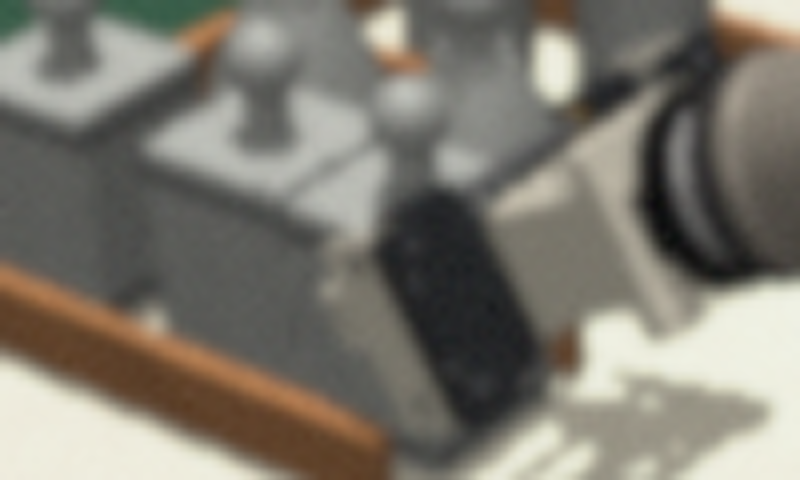

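Run:
```python
from tri import *
S=lambda p:(np.array(p,float)+.5)/8-.5+[300,180]
D=lambda p:(np.array(p,float)+.5)/8-.5+[190,170]
R=[]
for n,a,b in (('mine',(288,147),(412,105)),('near',(466,266),(261,48))):
    P,g=tri(S(a),D(b)); q=plane(cam('scene'),[S(a)],.13)[0]; R.append((P,q)); print(n,P.round(4),g.round(4),q.round(4))
print([np.linalg.norm((R[1][i]-R[0][i])[:2]).round(4) for i in(0,1)])
Q=plane(cam('scene'),S(np.array([(410,198),(308,322),(420,208),(322,335)])),.1); print(Q.round(4))
```

```text
mine [0.6646 0.0531 0.1346] 0.0015 [0.6636 0.0561 0.13  ]
near [0.7392 0.0557 0.1351] 0.0001 [0.7379 0.0585 0.13  ]
[np.float64(0.0746), np.float64(0.0743)]
[[0.699  0.0838 0.1   ]
 [0.7026 0.0216 0.1   ]
 [0.7041 0.0828 0.1   ]
 [0.7093 0.0207 0.1   ]]
```

The gap is about 4 mm and the near flask hasn't moved. I'll take another 2.5 mm, easing the downward press.

```bash
python3 -m creep '[{"dx":0,"dy":0.001,"dz":0.0009,"rx":0,"ry":0,"rz":0,"gripper":0.5},{"dx":0,"dy":0.002,"dz":0.0015,"rx":0,"ry":0,"rz":0,"gripper":0.5},{"dx":0,"dy":0.002,"dz":0.0015,"rx":0,"ry":0,"rz":0,"gripper":0.5},{"dx":0,"dy":0.002,"dz":0.0015,"rx":0,"ry":0,"rz":0,"gripper":0.5}]'
python3 - <<'E'
from h import *
for n,c in (('side',(170,230,190,290)),('scene',(180,250,300,390))):
    im,d=read_camera(n); a,b,e,f=c; cv2.imwrite(f'pics/{n}11.png',cv2.resize(im[a:b,e:f,::-1],None,fx=8,fy=8,interpolation=cv2.INTER_CUBIC))
E
```

```text
time: 15.75
tool_pos: [0.6594, 0.0527, 0.0712]
tool_rot: [-0.52, 0.002, -1.508]
contact_force: [-2.9, -0.4, 4.9]
opening: 0.0699
```

View pics/scene11.png

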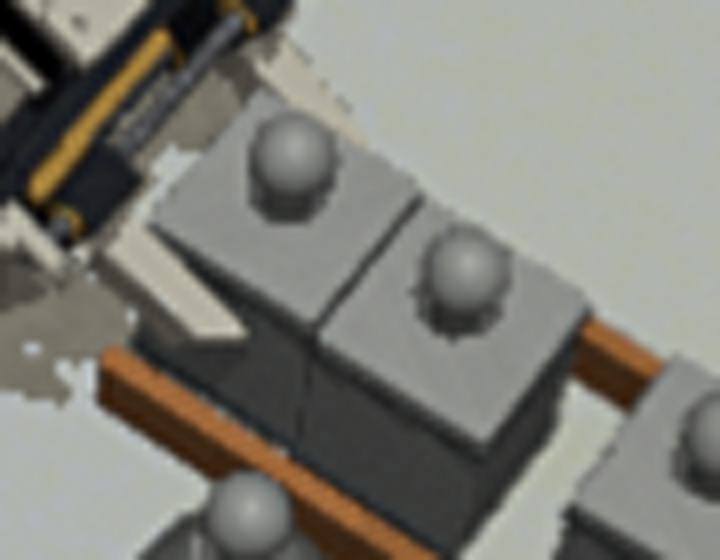

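```bash
python3 -m creep '[{"dx":0,"dy":0.0009,"dz":0.0006,"rx":0,"ry":0,"rz":0,"gripper":0.5},{"dx":0,"dy":0.0009,"dz":0.0006,"rx":0,"ry":0,"rz":0,"gripper":0.5},{"dx":0,"dy":0.0009,"dz":0.0006,"rx":0,"ry":0,"rz":0,"gripper":0.5}]'
python3 -m creep '[{"dx":0,"dy":0,"dz":0,"rx":0,"ry":0,"rz":0,"gripper":1},{"dx":0,"dy":0,"dz":0,"rx":0,"ry":0,"rz":0,"gripper":1},{"dx":0,"dy":0,"dz":0,"rx":0,"ry":0,"rz":0,"gripper":1},{"dx":0,"dy":0,"dz":0,"rx":0,"ry":0,"rz":0,"gripper":1},{"dx":0,"dy":0,"dz":0,"rx":0,"ry":0,"rz":0,"gripper":1},{"dx":0,"dy":0,"dz":0,"rx":0,"ry":0,"rz":0,"gripper":1}]'
python3 - <<'E'
from h import *
for n,c in (('side',(170,230,190,290)),('scene',(180,250,300,390))):
    im,d=read_camera(n); a,b,e,f=c; cv2.imwrite(f'pics/{n}12.png',cv2.resize(im[a:b,e:f,::-1],None,fx=8,fy=8,interpolation=cv2.INTER_CUBIC))
E
```

```text
time: 16.23
tool_pos: [0.6604, 0.0527, 0.0712]
tool_rot: [-0.521, 0.002, -1.508]
contact_force: [-3.7, 0.5, 5.0]
opening: 0.0698
time: 16.98
tool_pos: [0.6609, 0.0527, 0.0711]
tool_rot: [-0.521, 0.002, -1.508]
contact_force: [0.3, -1.0, 0.3]
opening: 0.0916
```

View pics/scene12.png

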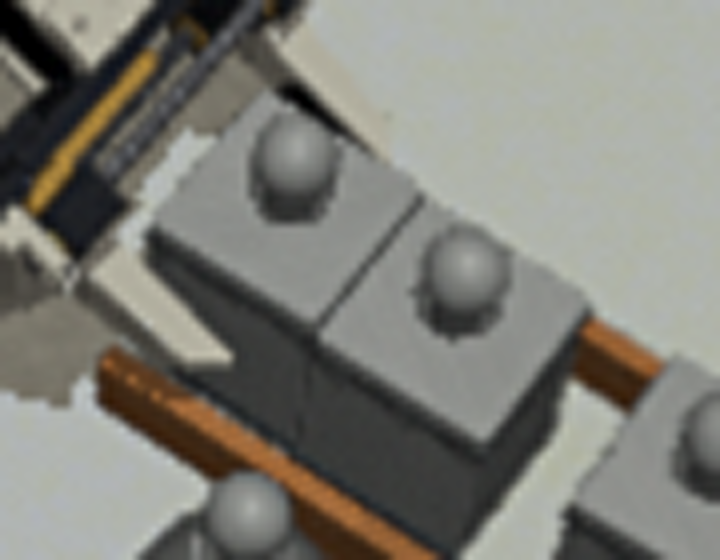

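The row is closed up to about 1 mm, and the near flask is unmoved, its ball still at (466,265). I'll back straight out along the tool axis.

```bash
python3 -m creep '[{"dx":0,"dy":-0.015,"dz":0,"rx":0,"ry":0,"rz":0,"gripper":1},{"dx":0,"dy":-0.035,"dz":0,"rx":0,"ry":0,"rz":0,"gripper":1},{"dx":0,"dy":-0.06,"dz":0,"rx":0,"ry":0,"rz":0,"gripper":1},{"dx":0,"dy":-0.09,"dz":0,"rx":0,"ry":0,"rz":0,"gripper":1},{"dx":0,"dy":-0.12,"dz":0,"rx":0,"ry":0,"rz":0,"gripper":1},{"dx":0,"dy":-0.14,"dz":0,"rx":0,"ry":0,"rz":0,"gripper":1},{"dx":0,"dy":-0.14,"dz":0,"rx":0,"ry":0,"rz":0,"gripper":1},{"dx":0,"dy":-0.14,"dz":0,"rx":0,"ry":0,"rz":0,"gripper":1}]'
python3 - <<'E'
from h import *
for n in ('side','scene'):
    im,d=read_camera(n); cv2.imwrite(f'pics/{n}13.png',im[:,:,::-1])
E
```

```text
time: 18.08
tool_pos: [0.5402, 0.0448, 0.141]
tool_rot: [-0.52, 0.002, -1.508]
contact_force: [-0.7, -0.0, 0.1]
opening: 0.092
```

View pics/scene13.png

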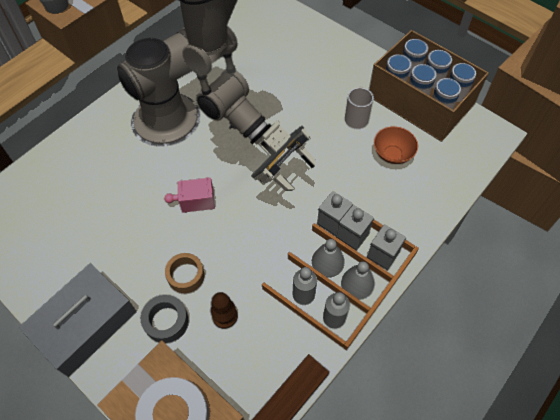

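View pics/side13.png

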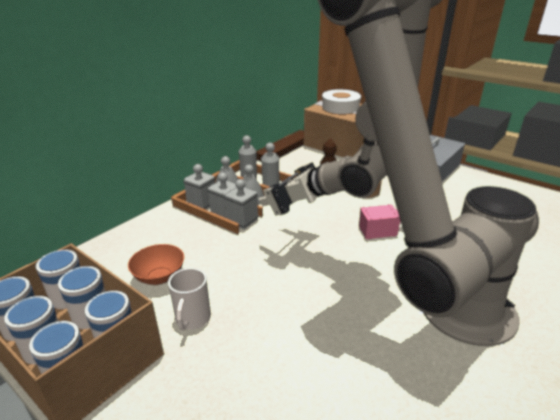

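Run:
```python
from h import *
im=cv2.imread('pics/scene13.png')
cv2.imwrite('pics/c13.png',cv2.resize(im[180:250,300:390],None,fx=8,fy=8,interpolation=cv2.INTER_CUBIC))
a=cv2.imread('pics/scene0.png').astype(int); df=np.abs(a-im).max(2)
# movement of the other things: shift of patches around each
for n,(x,y,r) in dict(pink=(195,195,22),tape=(184,271,24),tape2=(164,317,28),fig=(223,310,18),mug=(359,107,20),bowl=(396,147,26),near=(355,225,0),bell=(328,255,20),round=(304,287,18),sqfar=(386,245,18)).items():
    r=r or 20; p=a[y-r:y+r,x-r:x+r].astype(np.float32).mean(2); q=im[y-r:y+r,x-r:x+r].astype(np.float32).mean(2)
    s,c=cv2.phaseCorrelate(p,q); print(n,np.round(s,2),round(c,2))
```

```text
pink [0.5  0.48] 1.0
tape [0.   0.04] 0.98
tape2 [-0.04 -0.02] 1.0
fig [ 0.06 -0.02] 1.01
mug [-0.05 -0.01] 1.0
bowl [ 0.04 -0.01] 0.99
near [-0.28  0.32] 0.59
bell [ 0.04 -0.13] 1.03
round [ 0.02 -0.02] 1.0
sqfar [-0.02  0.03] 0.99
```

View pics/c13.png

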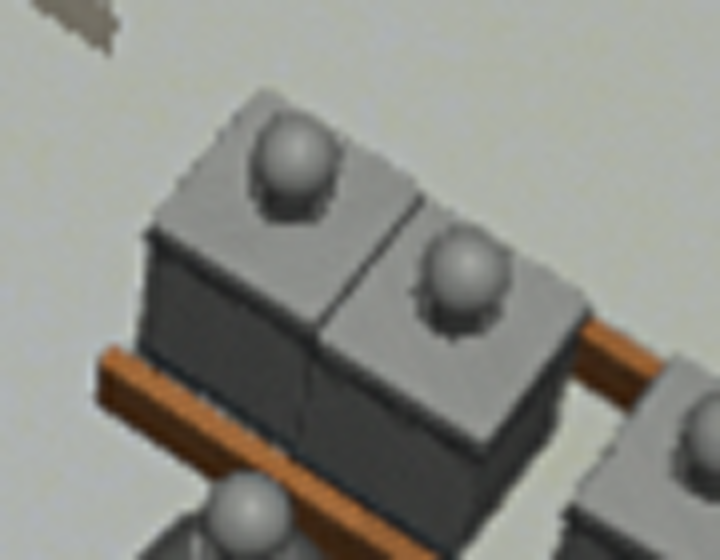

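The flask stands last in its row with a hairline gap, and the other things show no shift. The exception is pink, which shows a 0.5 px shift, so I'll check that.

Run:
```python
from h import *
a=cv2.imread('pics/scene0.png');b=cv2.imread('pics/scene5f.png');c=cv2.imread('pics/scene13.png')
m=lambda i:cv2.inRange(cv2.cvtColor(i,cv2.COLOR_BGR2HSV),(150,60,40),(179,255,255))[150:240,150:230]
for i in (a,b,c):
    k=m(i); ys,xs=np.nonzero(k); print(len(xs),xs.mean().round(2),ys.mean().round(2),xs.min(),xs.max(),ys.min(),ys.max())
cv2.imwrite('pics/pk.png',np.hstack([cv2.resize(i[165:225,155:225],None,fx=5,fy=5,interpolation=cv2.INTER_NEAREST) for i in(a,c)]))
p=cv2.imread('pics/side0.png');q=cv2.imread('pics/side13.png')
for i in(p,q):
    k=cv2.inRange(cv2.cvtColor(i,cv2.COLOR_BGR2HSV),(150,60,40),(179,255,255))[190:250,340:420]; ys,xs=np.nonzero(k); print(len(xs),xs.mean(),ys.mean(),xs.min(),xs.max(),ys.min(),ys.max())
```

```text
1158 43.28 44.85 14 64 28 62
1157 43.27 44.81 14 64 28 62
1158 43.27 44.8 14 64 28 62
544 32.28492647058823 36.09007352941177 20 56 17 48
1157 39.372515125324114 31.292134831460675 20 60 15 48
```

View pics/pk.png

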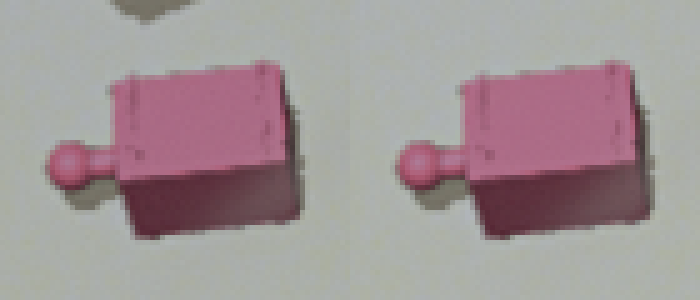

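Pink hasn't moved: its mask is identical before and after, so the 0.5 px was an artefact of shadow. I'll hand in.

Run:
```python
from tri import *
S=lambda p:(np.array(p,float)+.5)/8-.5+[300,180]
a,b=plane(cam('scene'),[S((296,149)),S((466,266))],.13); print(a.round(4),b.round(4),np.linalg.norm(a-b).round(4))
print(status.observe()['time']); print(robot.hand_in())
```

```text
[0.6662 0.0573 0.13  ] [0.7379 0.0585 0.13  ] 0.0717
18.175
the job is handed in; nothing more can be done
None
```

I stood the fallen steel flask upright on the table and slid it through the open end into the left lane, where the square flasks are. It now stands last in that row, on the robot's side. I handed the job in at 18.2 s of the 72 s allowed.

- **How it was done:** I gripped it across its sides, lifted it, turned it upright, set it down in front of the lane and let go. Then I gripped it lightly and slid it along the table, released it and backed the arm out.
- **Placement:** the two ball stoppers are 71.7 mm apart in the last picture, so the gap to the flask in front is about 1 to 2 mm. That is nearly touching; I did not push it into contact.
- **Other objects:**
  - The flask in front kept its pixel position throughout the final approach.
  - The tape rolls, figurine, mug, bowl, and the far square, near bell and near round flasks shifted by 0.13 px or less.
  - I did not measure the far bell and far round flasks.
- **Checks that disagreed:**
  - The image-shift check showed 0.5 px for the pink flask. Its colour mask in the scene view was the same before and after, so I put that down to shadows.
  - The same check was unusable for the flask in front, because the new flask now fills part of that patch.
  - Partway along the slide the wrist still carried about 2 N of the flask's weight. It did not rise, and I added a slight downward press for the rest.

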